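Put two pens away in a slide-top desk organiser

TASK

Slide the lid of the wooden desk organiser back off its pen bay and lay the red marker and the yellow highlighter flat in that bay. Then push the lid shut again, over the little sprung ridge at the end, until it snaps home flush with the end of the box. Do not disturb the glue stick, the hole punch or the tape dispenser.

Things in the scene. Friction and masses are not known exactly. Their poses are not given: they have to be found in the camera images.
- organiser: Light-wood two-bay box fixed on the desk, 364 long (its y) x 116 wide (x) x 42 high. Origin on the desk, mid-width, under the divider. Pen bay: y +4 to +166; its end wall (y 166 to 180) is a low sill with a sprung steel ridge across it. Open tray: y -172 to -4 (eraser and USB stick in it), tall end to y -184. Both x -46 to 46, floor at 6. Side walls 12 thick, grooved for the lid, tops at 42
- lid (a joint): Opening of the sliding lid, m: 0 = shut over the pen bay, flush with the box's +y end; 0.174 = fully open over the tray, against its stop. It opens along the organiser's -y. Sliding friction about 1 N; a lip under its end must be forced over the ridge between 1 and 9 mm of opening, both ways, with about 5 to 9 N; past the ridge's middle (5 mm) it snaps on by itself
- rib_top (a point): Middle of the top of the light-wood thumb rib across the middle of the lid; moves with it (organiser y +90 shut, -84 fully open). Rib 70 long (organiser x) x 11 thick (y), 15 high above the lid; its top is 51 above the desk. Closed fingers can push either long side. The lid is a dark-brown board 180 x 102 x 5.5, top 36 above the desk, and cannot be lifted out. Axes as the organiser's
- pen_bay (a point): Middle of the pen bay's floor, 6 above the desk; axes as the organiser's. The bay is 162 long (y) x 92 wide (x), with 21 free below the lip under the lid's end: two pens fit side by side, not on top of each other
- marker_red: White marker pen with a red cap, 135 long x 12 wide x 14 high, lying on the desk. Origin at the middle of its underside, long axis = its y, z up as it lies at the start. 14 g or so
- highlighter: Yellow highlighter pen, 125 long x 17 wide x 18 high, lying on the desk. Origin at the middle of its underside, long axis = its y, z up as it lies at the start. 14 g or so
- glue_stick: Glue stick, red, white and yellow, 24 across x 88 high, standing loose beyond the organiser. Origin under its middle. Leave it alone
- hole_punch: Dark grey two-hole punch, 46 x 115 x 62 high, standing loose to the left. Origin under its middle. Leave it alone
- tape_dispenser: Brown tape dispenser with a roll, 130 x 55 x 74 high, standing loose beyond the organiser's tray end. Origin under its middle. Leave it alone

How it is judged:
On the way, in this order (a step that is already met when the one before it is completed fails the run):
1. the lid is slid back, over the ridge and off most of the pen bay (value of joint lid above 0.1 m), for 0.2 s.
2. the red marker and the yellow highlighter both lie at rest in the pen bay (x of marker_red in the frame of pen_bay between -0.046 and 0.046 m and y of marker_red in the frame of pen_bay between -0.04 and 0.04 m and z of each of marker_red, highlighter in the frame of pen_bay below 0.022 m and linear speed of each of marker_red, highlighter below 0.03 m/s and x of highlighter in the frame of pen_bay between -0.046 and 0.046 m and y of highlighter in the frame of pen_bay between -0.04 and 0.04 m), for 0.2 s.
At the end, for the whole second after the job is handed in: the lid is shut past the ridge, its end within 3 mm of flush with the end of the box, and the red marker and the yellow highlighter lie at rest on the floor of the pen bay under it (all of step 2 and value of joint lid below 0.003 m); the robot touches nothing.
It fails at once if glue stick is moved by more than 3 cm (distance of glue_stick from where it was at the start of the episode above 0.03 m).
It fails at once if hole punch is moved by more than 3 cm (distance of hole_punch from where it was at the start of the episode above 0.03 m).
It fails at once if tape dispenser is moved by more than 3 cm (distance of tape_dispenser from where it was at the start of the episode above 0.03 m).
It also fails if it takes over 69 s, if anything falls off the work surface, if the arm or the gripper's body presses on something with over 40 N, if the wrist force passes 120 N, or if a joint passes its speed limit or range.

ROBOT

A 6-joint arm with a two-finger parallel gripper is mounted at the origin on a cart in front of the work surface, level with it; the furniture and walls round the work are solid. World frame = base frame: x ahead of the robot, y to its left, z up, the work surface at z = 0. Lengths are in m, angles in rad, forces in N, time in s.
With the tool pointing down it reaches from about 0.375 to 0.975 m from the base axis. Payload 3.8 kg.
Tool frame: the origin (TCP) lies midway between the tips of the shut fingers; the grasp point (between the pads) lies 19 mm behind it; z points along the fingers, y is the line along which they close (so a half turn about z gives the same grasp; the last joint's range is limited). The gripper opens to 85 mm and grips with 20 to 120 N. Pads are 22 mm wide; open, the fingers measure 114 mm over their backs; the gripper's body (76 mm by 85 mm) begins 54 mm behind the grasp point. The pads swing forward as they close: fully open they stand 13 mm farther back than shut.
Start: joints at [-1.367, 0.264, 1.604, -0, 1.274, -0.037], TCP at [0.161, -0.656, 0.231] pointing down, gripper open.
Joint ranges: [-2.63, 2.63], [-0.94, 2.18], [0.31, 2.57], [-1.31, 4.45], [0, 2.66], [-2.55, 2.55]. Speed limits (rad/s): [2.57, 2.57, 3.14, 3.14, 3.14, 3.14].

INTERFACE

Orientations are given as a rotation vector (axis times angle).
In Python, from workcell import bot gives the robot as it stands.
- The arm moves only by the tool servo_tool, never from a script. Its argument "series" is a list of rows, each a list of 7 numbers: the shift along the world's x, y, z in units of 0.15 m (1.0 is 0.15 m), then the turn, a rotation vector about the world's x, y, z in units of 180 degrees (1.0 is 180 degrees), then the closure, from 0 (fully open) to 1 (shut). A call has 1 to 20 rows; each row is the pose to reach, as a shift and turn from the pose commanded when the call began, turning the shorter way round; what a row does not reach only later rows make up. A row lasts 1/10 s, in which the tool goes at most 50 mm and 8.59 degrees, less where a joint would pass 70% of its speed; a pose out of reach is approached as far as the arm can. A call with a number of a shift or a turn outside -1 to 1 is refused whole. A call with a gripper value outside its range is refused whole. The fingers move at their own pace and stop on an object; "newtons" is the grip in N (left out, the last holds). Time passes only in rows, so rows that repeat a pose let the fingers close. It gives the time, the measured TCP pose, the force, the opening and the grip force at its end, in the units of the state.
- bot.read_state(): the state, without advancing time (a new reading comes with each control period).
- bot.read_camera(name): name is "scene" or "top"; returns the picture (480x640x3 uint8, red, green, blue); there is no depth.
- bot.camera_info(name): a dict with "vertical_fov" (degrees; the focal length in pixels is half the picture's height over the tangent of half this angle, whatever the lens; pixels are square), "cx", "cy" (the principal point, pixels), "R" (3x3) and "t" (3): a world point X has camera coordinates R X + t. Camera axes: x right, y down, z forward; pixel columns grow to the right and rows downward; lengths in m; the calibration is good to about 2 mm. A picture is of the moment at which its call begins. camera_info takes no time and is no camera call.
- bot.finish_job(): hands the job in; it is judged then, once.
Trained networks look in the newest picture that a camera, given by its name, has taken for a name from the list of things; names that differ only in an ending like _2 or _b are one class to them, and where a whole thing is asked for, a point or a joint stands for the part that bears it (a point fixed in the world has none). Each returns a list of dicts, best first, with "score" (0 to 1); they miss things now and then, are a little off and sometimes report something else, mostly with a low value. They report only what shows in the picture. A call takes as long as a camera call.
- bot.recognise(target, camera): "box" ([left, top, right, bottom] as shares, 0 to 1, of the picture: columns of its width, rows of its height, round what is visible of it).
- bot.trace(target, camera): "mask" (480x640 bool, what is visible of it) and "box" ([left, top, right, bottom] as shares, 0 to 1, of the picture: columns of its width, rows of its height, round what is visible of it).
- bot.mark_of(target, camera): "at" ([row, column] as shares, 0 to 1, of the picture: columns of its width, rows of its height: a listed point, or the origin of a listed thing).
The state is a dict: "time": time; "q": joint angles; "joint_vel": joint speeds; "joint_torque": joint torques, N m; "tool_pos": TCP position; "tcp_rot": TCP orientation; "wrist_force": force on the tool from outside, world axes, zero at the start; "torque": the same for the moment, N m; "width": opening from 0.0 (shut) to 1.0 (fully open); "grip_force": force on a finger pad.
Only numpy, scipy, OpenCV 4.12 (cv2) and the standard library are available. Lean on these libraries where they do the work, as an engineer would, in place of code of your own. Each camera call takes 0.05 s, during which the arm holds its last target. There are 200 camera calls.

## Working session

There is one attempt and no reset: what is moved stays moved. The work goes in short steps, Python scripts to look and compute and a tool call to move; the robot and the scene stay as the last step left them, time stands still between calls to the robot, and variables do not carry over. Pictures are saved under pics/ and viewed, at most 10 in all, crops included, and the job is handed in when it is done.

Besides the shell and the picture viewer there is one more tool, called after "Request:" by a JSON object that holds its "name" and its "arguments", one argument or row to a line. servo_tool: Moves the arm, as the interface text tells. Shifts and turns lie within -1 to 1; 1 stands for 0.15 m of shift or 180 degrees of turn. Its arguments: {"type":"object","properties":{"series":{"type":"array","items":{"type":"array","items":{"type":"number"}}},"newtons":{"type":"number"}},"required":["series"]}

```bash
mkdir -p pics; ls; cat > h.py <<'E'
import numpy as np, cv2
from workcell import bot
def K(n):
    c=bot.camera_info(n); f=240/np.tan(np.radians(c["vertical_fov"])/2)
    return f,c["cx"],c["cy"],np.array(c["R"]),np.array(c["t"])
def ray(n,r,c,z):
    f,cx,cy,R,t=K(n); d=R.T@np.array([(c-cx)/f,(r-cy)/f,1]); o=-R.T@t
    return o+d*(z-o[2])/d[2]
def proj(n,X):
    f,cx,cy,R,t=K(n); p=R@np.array(X)+t
    return p[0]/p[2]*f+cx,p[1]/p[2]*f+cy
E
python3 - <<'E'
from h import *
for n in("scene","top"):
    im=bot.read_camera(n); cv2.imwrite(f"pics/{n}0.png",im[:,:,::-1])
    f,cx,cy,R,t=K(n); print(n,f,cx,cy,(-R.T@t).round(3),R.round(2).tolist())
for tg,z in(("organiser",0),("rib_top",.051),("pen_bay",.006),("marker_red",0),("highlighter",0),("glue_stick",0),("hole_punch",0),("tape_dispenser",0)):
  for n in("top","scene"):
    for d in bot.mark_of(tg,n)[:2]:
        r,c=d["at"]; print(tg,n,round(d["score"],2),round(c*640),round(r*480),ray(n,r*480,c*640,z).round(4))
print(bot.read_state())
E
```

```text
pics
scene 459.1000480754901 313.01936027115033 231.26260307978848 [0.121 0.519 0.701] [[-0.7, -0.72, -0.0], [-0.52, 0.5, -0.69], [0.5, -0.48, -0.72]]
top 456.39061755053 325.61917208728823 236.8045242814508 [0.404 0.073 0.933] [[0.01, -1.0, 0.01], [-0.99, -0.01, -0.16], [0.16, -0.01, -0.99]]
organiser scene 0.7 356 232 [ 0.5374 -0.0141  0.    ]
rib_top top 0.73 319 247 [0.5254 0.0757 0.051 ]
rib_top scene 0.61 332 239 [0.5274 0.0719 0.051 ]
pen_bay top 0.74 323 251 [0.5239 0.0675 0.006 ]
pen_bay scene 0.67 333 256 [0.5229 0.0717 0.006 ]
marker_red top 0.8 192 318 [0.3848 0.3283 0.    ]
marker_red top 0.42 359 245 [ 0.5363 -0.0062  0.    ]
marker_red scene 0.96 282 393 [0.3839 0.3322 0.    ]
highlighter top 0.57 217 250 [0.5235 0.2859 0.    ]
highlighter top 0.49 318 246 [0.5341 0.0779 0.    ]
highlighter scene 0.91 248 321 [0.5255 0.2876 0.    ]
glue_stick top 0.74 311 163 [0.7109 0.0957 0.    ]
glue_stick scene 0.86 262 216 [0.7151 0.0959 0.    ]
hole_punch top 0.66 225 165 [0.7062 0.2763 0.    ]
hole_punch top 0.23 311 164 [0.7107 0.0945 0.    ]
hole_punch scene 0.89 196 261 [0.7076 0.2728 0.    ]
tape_dispenser top 0.87 442 170 [ 0.699  -0.1832  0.    ]
tape_dispenser scene 0.82 353 164 [ 0.6974 -0.1811  0.    ]
{'time': 0.9, 'q': array([-1.36688486e+00,  2.63872939e-01,  1.60393951e+00, -2.18356047e-05,
        1.27373154e+00, -3.68951783e-02]), 'joint_vel': array([ 0.00028801,  0.00073814, -0.00034504,  0.00183816, -0.00095398,
        0.00029034]), 'joint_torque': array([-1.27816515e-03, -5.15054333e+01, -3.67731822e+01, -5.84617555e-05,
        5.79929692e-04, -1.11856346e-05]), 'tool_pos': array([ 0.1609755 , -0.65553985,  0.2313307 ]), 'tcp_rot': array([ 3.11879730e+00,  3.77348856e-01, -2.63068763e-05]), 'wrist_force': array([-0.61758277, -0.12851378,  0.81030614]), 'torque': array([ 0.02452165, -0.03345841, -0.01131408]), 'grip_force': 0.0, 'width': 0.998268659474157}
```

View pics/top0.png

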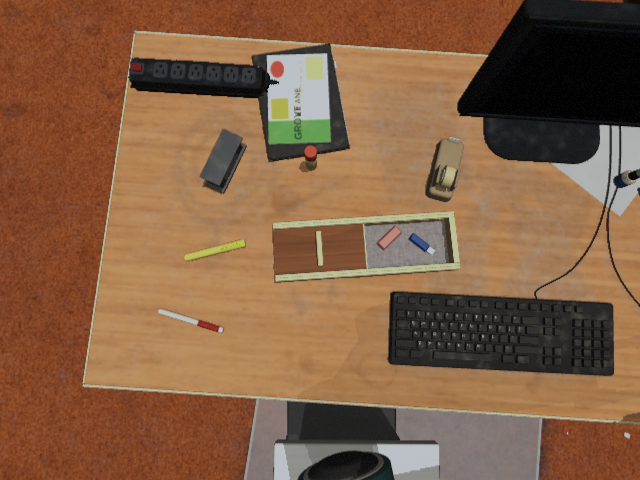

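View pics/scene0.png

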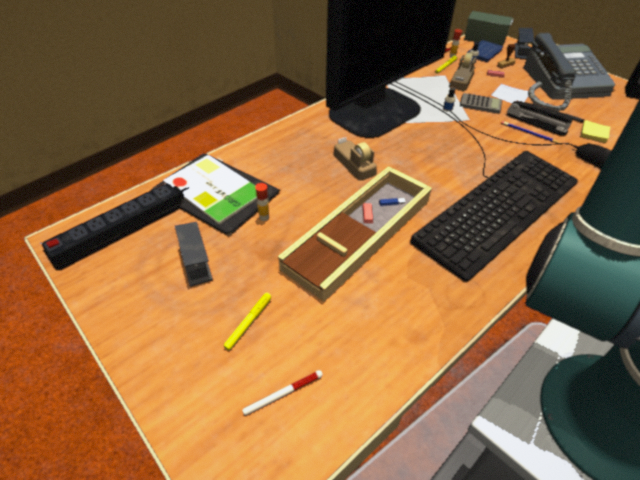

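```bash
python3 - <<'E'
from h import *
for n in ("top","scene"):
    bot.read_camera(n)
    for tg,z in(("marker_red",.007),("highlighter",.009),("organiser",.042),("rib_top",.036),("lid",.036)):
        m=bot.trace(tg,n)
        if not m: print(tg,n,"none"); continue
        m=m[0]; ys,xs=np.nonzero(m["mask"]); 
        P=np.array([ray(n,r,c,z)[:2] for r,c in zip(ys,xs)]) 
        (cx,cy),(w,h),a=cv2.minAreaRect(P.astype(np.float32))
        u=np.linalg.svd(P-P.mean(0),full_matrices=False)[2][0]
        print(tg,n,round(m["score"],2),len(xs),"rect",round(cx,4),round(cy,4),round(w,4),round(h,4),"ax deg",np.degrees(np.arctan2(u[1],u[0])).round(1),"box",xs.min(),xs.max(),ys.min(),ys.max(), cv2.boxPoints(((cx,cy),(w,h),a)).round(3).tolist())
E
```

```text
marker_red top 0.87 415 rect 0.3815 0.3301 0.1364 0.0129 ax deg 73.9 box 158 223 309 332 [[0.35600000619888306, 0.2669999897480011], [0.36800000071525574, 0.2630000114440918], [0.40700000524520874, 0.39399999380111694], [0.39500001072883606, 0.3970000147819519]]
highlighter top 0.97 467 rect 0.5213 0.2875 0.0166 0.1264 ax deg -75.1 box 184 245 240 260 [[0.4970000088214874, 0.34599998593330383], [0.5299999713897705, 0.2240000069141388], [0.5460000038146973, 0.2290000021457672], [0.5120000243186951, 0.35100001096725464]]Traceback (most recent call last):
  File "<stdin>", line 8, in <module>
  File "h.py", line 7, in ray
    f,cx,cy,R,t=K(n); d=R.T@np.array([(c-cx)/f,(r-cy)/f,1]); o=-R.T@t
                ~^^^
  File "h.py", line 4, in K
    c=bot.camera_info(n); f=240/np.tan(np.radians(c["vertical_fov"])/2)
ValueError: time passes only in moves, steps and waits
```

The top view shows the box with rim corners near (273,223), (454,213), (460,269) and (275,281). The rib is at (320,248), the highlighter at (215,250) and the marker at (190,320). The scene view agrees: the lid is shut, and the pens lie off the +y end of the box.

```bash
cat > h.py <<'E'
import numpy as np, cv2, functools
from workcell import bot
@functools.lru_cache(None)
def K(n):
    c=bot.camera_info(n); f=240/np.tan(np.radians(c["vertical_fov"])/2)
    return f,c["cx"],c["cy"],np.array(c["R"]),np.array(c["t"])
def ray(n,r,c,z):
    f,cx,cy,R,t=K(n); d=R.T@np.array([(c-cx)/f,(r-cy)/f,1]); o=-R.T@t
    return o+d*(z-o[2])/d[2]
def proj(n,X):
    f,cx,cy,R,t=K(n); p=R@np.array(X)+t
    return p[0]/p[2]*f+cx,p[1]/p[2]*f+cy
def rect(tg,n,z):
    m=bot.trace(tg,n)
    if not m: print(tg,n,"none"); return
    m=m[0]; ys,xs=np.nonzero(m["mask"])
    P=np.array([ray(n,r,c,z)[:2] for r,c in zip(ys,xs)])
    (cx,cy),s,a=cv2.minAreaRect(P.astype(np.float32))
    u=np.linalg.svd(P-P.mean(0),full_matrices=False)[2][0]; u*=np.sign(u[1])
    print(tg,n,round(m["score"],2),len(xs),"c",round(cx,4),round(cy,4),"size",np.round(s,4),"axis deg",np.degrees(np.arctan2(u[1],u[0])).round(1))
    return P
E
python3 - <<'E'
from h import *
for n in ("top","scene"):
    im=bot.read_camera(n)
    for tg,z in(("marker_red",.007),("highlighter",.009),("organiser",.042),("rib_top",.05),("lid",.036)):
        rect(tg,n,z)
    if n=="top": 
        cv2.imwrite("pics/crop.png",cv2.resize(im[200:295,260:475,::-1],None,fx=3.7,fy=3.7,interpolation=cv2.INTER_CUBIC))
for p in((273,223),(454,213),(460,269),(275,281)): print(ray("top",p[1],p[0],.042).round(4))
E
```

```text
marker_red top 0.56 401 c 0.3825 0.3295 size [0.137  0.0152] axis deg 73.5
highlighter top 0.64 487 c 0.522 0.2879 size [0.0175 0.1268] axis deg 104.7
organiser top 0.87 10448 c 0.5309 -0.0155 size [0.1204 0.3648] axis deg 94.3
rib_top top 0.78 4131 c 0.5232 0.0758 size [0.0917 0.1767] axis deg 95.0
lid top 0.6 4149 c 0.5254 0.0757 size [0.0934 0.1798] axis deg 94.1
marker_red scene 0.62 667 c 0.3796 0.3316 size [0.1365 0.0134] axis deg 73.8
highlighter scene 0.57 592 c 0.5202 0.2875 size [0.0196 0.1283] axis deg 104.7
organiser scene 0.67 8921 c 0.5226 -0.0043 size [0.1386 0.3879] axis deg 95.4
rib_top scene 0.74 3314 c 0.5172 0.0877 size [0.0917 0.1808] axis deg 94.1
lid scene 0.57 3242 c 0.5258 0.0795 size [0.093  0.1828] axis deg 94.3
[0.5734 0.1675 0.042 ]
[ 0.5977 -0.1937  0.042 ]
[ 0.4855 -0.2015  0.042 ]
[0.4587 0.1605 0.042 ]
```

View pics/crop.png

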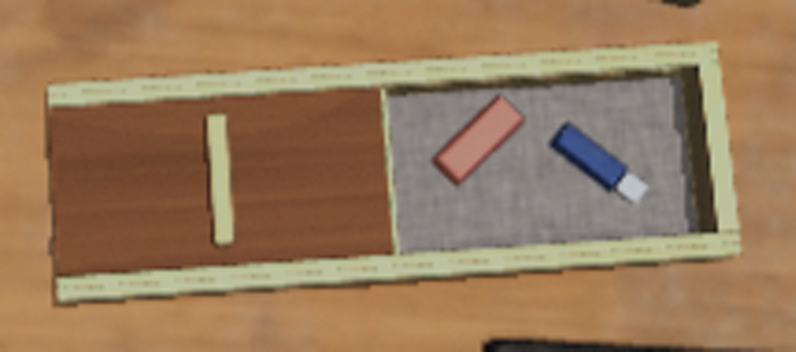

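Request:
{"name": "servo_tool", "arguments": {
  "series": [
    [0.4,0.85,0,0,0,0.0745,1],
    [0.4,0.85,0,0,0,0.0745,1],
    [0.4,0.85,0,0,0,0.0745,1],
    [0.4,0.85,0,0,0,0.0745,1]
  ],
  "newtons": 40
}}

```text
time: 2.1
tool_pos: [0.2226, -0.5236, 0.231]
tcp_rot: [-3.05, -0.743, -0.002]
wrist_force: [-0.8, 0.2, -0.0]
width: 0.328
grip_force: 0.0
```

Request:
{"name": "servo_tool", "arguments": {
  "series": [
    [0.4,0.85,0,0,0,0.0745,1],
    [0.4,0.85,0,0,0,0.0745,1],
    [0.4,0.85,0,0,0,0.0745,1],
    [0.4,0.85,0,0,0,0.0745,1]
  ]
}}

```text
time: 2.5
tool_pos: [0.2823, -0.3973, 0.2314]
tcp_rot: [-2.944, -1.095, -0.002]
wrist_force: [-0.3, -0.2, -0.1]
width: -0.003
grip_force: 0.0
```

Request:
{"name": "servo_tool", "arguments": {
  "series": [
    [0.4,0.843,0,0,0,0.0742,1],
    [0.4,0.843,0,0,0,0.0742,1],
    [0.4,0.843,0,0,0,0.0742,1],
    [0.4,0.843,0,0,0,0.0742,1]
  ]
}}

```text
time: 2.9
tool_pos: [0.3425, -0.2718, 0.2317]
tcp_rot: [2.796, 1.431, 0.002]
wrist_force: [0.4, -0.7, 0.7]
width: 0.002
grip_force: 0.0
```

Request:
{"name": "servo_tool", "arguments": {
  "series": [
    [0.4,0.843,0,0,0,0.0742,1],
    [0.4,0.843,0,0,0,0.0742,1],
    [0.4,0.843,0,0,0,0.0742,1],
    [0.4,0.843,0,0,0,0.0742,1]
  ]
}}

```text
time: 3.3
tool_pos: [0.4029, -0.1458, 0.2318]
tcp_rot: [2.611, 1.747, 0.002]
wrist_force: [-0.2, 0.2, 0.8]
width: -0.001
grip_force: 0.0
```

Request:
{"name": "servo_tool", "arguments": {
  "series": [
    [0.4,0.843,0,0,0,0.0742,1],
    [0.4,0.843,0,0,0,0.0742,1],
    [0.4,0.843,0,0,0,0.0742,1],
    [0.4,0.843,0,0,0,0.0742,1]
  ]
}}

```text
time: 3.7
tool_pos: [0.4633, -0.0198, 0.2317]
tcp_rot: [2.391, 2.037, 0.002]
wrist_force: [-0.3, -1.0, 0.8]
width: -0.002
grip_force: 0.0
```

Request:
{"name": "servo_tool", "arguments": {
  "series": [
    [0.4,0.843,-0.6,0,0,0.0742,1],
    [0.4,0.843,-0.6,0,0,0.0742,1],
    [0.4,0.843,-0.6,0,0,0.0742,1],
    [0.4,0.843,-0.6,0,0,0.0742,1],
    [0.4,0.843,-0.6,0,0,0.0742,1]
  ]
}}

```text
time: 4.2
tool_pos: [0.5208, 0.1043, 0.1392]
tcp_rot: [-2.14, -2.298, 0.006]
wrist_force: [-0.1, 0.1, 0.5]
width: -0.002
grip_force: 0.0
```

Request:
{"name": "servo_tool", "arguments": {
  "series": [
    [0,0,-0.3,0,0,0,1],
    [0,0,-0.55,0,0,0,1],
    [0,0,-0.65,0,0,0,1],
    [0,0,-0.65,0,0,0,1],
    [0,0,-0.65,0,0,0,1]
  ]
}}

```text
time: 4.7
tool_pos: [0.5223, 0.1043, 0.0454]
tcp_rot: [2.142, 2.296, 0.002]
wrist_force: [0.6, -0.3, -0.6]
width: 0.0
grip_force: 0.0
```

Request:
{"name": "servo_tool", "arguments": {
  "series": [
    [0.006,-0.08,-0.02,0,0,0,1],
    [0.012,-0.16,-0.02,0,0,0,1],
    [0.018,-0.24,-0.02,0,0,0,1],
    [0.023,-0.32,-0.02,0,0,0,1],
    [0.031,-0.42,-0.02,0,0,0,1],
    [0.038,-0.52,-0.02,0,0,0,1],
    [0.046,-0.63,-0.02,0,0,0,1],
    [0.054,-0.74,-0.02,0,0,0,1],
    [0.062,-0.85,-0.02,0,0,0,1],
    [0.07,-0.95,-0.02,0,0,0,1],
    [0.07,-0.95,-0.02,0,0,0,1]
  ]
}}

```text
time: 5.8
tool_pos: [0.5313, -0.0395, 0.0406]
tcp_rot: [2.144, 2.296, -0.002]
wrist_force: [-0.1, 1.0, 0.0]
width: -0.001
grip_force: 0.0
```

Request:
{"name": "servo_tool", "arguments": {
  "series": [
    [0.006,-0.08,0,0,0,0,1],
    [0.012,-0.16,0,0,0,0,1],
    [0.017,-0.23,0,0,0,0,1],
    [0.017,-0.23,0,0,0,0,1]
  ]
}}

```text
time: 6.2
tool_pos: [0.5341, -0.0731, 0.0407]
tcp_rot: [2.142, 2.297, -0.001]
wrist_force: [0.5, 0.3, -0.5]
width: 0.003
grip_force: 0.0
```

```bash
python3 - <<'E'
from h import *
im=bot.read_camera("top"); cv2.imwrite("pics/t1.png",im[:,:,::-1])
print(bot.read_state()["tool_pos"],bot.read_state()["wrist_force"])
for tg,z in(("rib_top",.051),):
    for d in bot.mark_of(tg,"top")[:2]:
        r,c=d["at"]; print(tg,round(d["score"],2),ray("top",r*480,c*640,z).round(4))
rect("lid","top",.036)
E
```

```text
[ 0.53413399 -0.07259128  0.04075138] [ 0.24040113  0.00583508 -0.36453034]
rib_top 0.91 [ 0.5338 -0.0884  0.051 ]
lid top 0.92 1965 c 0.5369 -0.0899 size [0.0913 0.1807] axis deg 83.0
```

View pics/t1.png

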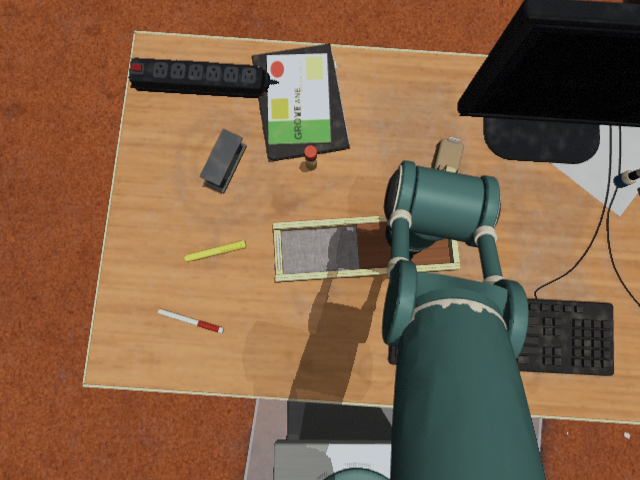

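The lid is open: its edge is at column 357, about 0.165 m. The bay shows empty, and the pens are undisturbed at (215,250) and (190,320).

Request:
{"name": "servo_tool", "arguments": {
  "series": [
    [0,0.03,0.3,0,0,0,1],
    [0,0.2,0.6,0,0,0,1],
    [-0.03,0.5,0.66,0,0,0.02,0.5],
    [-0.03,0.8,0.66,0,0,0.02,0.5],
    [-0.03,0.8,0.66,0,0,0.02,0.5]
  ]
}}

```text
time: 6.85
tool_pos: [0.5299, 0.0531, 0.1411]
tcp_rot: [2.062, 2.369, 0.005]
wrist_force: [0.0, -0.7, 0.2]
width: 0.488
grip_force: 0.0
```

Request:
{"name": "servo_tool", "arguments": {
  "series": [
    [-0.03,0.4,0,0,0,0.02,0.45],
    [-0.03,0.8,0,0,0,0.02,0.45],
    [-0.03,0.8,0,0,0,0.02,0.45]
  ]
}}

```text
time: 7.15
tool_pos: [0.5246, 0.1713, 0.1397]
tcp_rot: [-1.99, -2.43, -0.001]
wrist_force: [0.5, 0.1, 0.6]
width: 0.549
grip_force: 0.0
```

Request:
{"name": "servo_tool", "arguments": {
  "series": [
    [-0.03,0.4,0,0,0,0.019,0.45],
    [-0.03,0.8,-0.2,0,0,0.019,0.45],
    [-0.03,0.8,-0.5,0,0,0.019,0.45],
    [-0.03,0.8,-0.5,0,0,0.019,0.45],
    [-0.03,0.8,-0.5,0,0,0.019,0.45]
  ]
}}

```text
time: 7.65
tool_pos: [0.518, 0.2874, 0.0618]
tcp_rot: [-1.916, -2.487, 0.01]
wrist_force: [0.4, -0.6, 0.4]
width: 0.548
grip_force: 0.0
```

Request:
{"name": "servo_tool", "arguments": {
  "series": [
    [0.02,0,-0.2,0,0,0,0.45],
    [0.02,0,-0.36,0,0,0,0.45],
    [0.02,0,-0.36,0,0,0,0.45],
    [0.02,0,-0.36,0,0,0,0.45]
  ],
  "newtons": 30
}}

```text
time: 8.05
tool_pos: [0.5244, 0.2874, 0.0121]
tcp_rot: [1.921, 2.485, 0.001]
wrist_force: [0.4, 0.8, 0.5]
width: 0.55
grip_force: 0.0
```

Request:
{"name": "servo_tool", "arguments": {
  "series": [
    [-0.02,0,-0.05,0,0,0,0.45],
    [-0.02,0,-0.05,0,0,0,0.45],
    [-0.02,0,-0.05,0,0,0,1],
    [-0.02,0,-0.05,0,0,0,1],
    [-0.02,0,-0.05,0,0,0,1],
    [-0.02,0,-0.05,0,0,0,1],
    [-0.02,0,-0.05,0,0,0,1]
  ],
  "newtons": 30
}}

```text
time: 8.75
tool_pos: [0.5211, 0.2886, 0.0041]
tcp_rot: [1.919, 2.486, 0.002]
wrist_force: [-0.9, -0.8, 6.7]
width: 0.171
grip_force: 30.1
```

Request:
{"name": "servo_tool", "arguments": {
  "series": [
    [0,0,0.2,0,0,0,1],
    [0,0,0.5,0,0,0,1],
    [0,0,0.7,0,0,0,1],
    [0,0,0.7,0,0,0,1]
  ]
}}

```text
time: 9.15
tool_pos: [0.5242, 0.2902, 0.1138]
tcp_rot: [1.917, 2.483, 0.014]
wrist_force: [1.5, -0.0, -0.8]
width: 0.173
grip_force: 29.5
```

Request:
{"name": "servo_tool", "arguments": {
  "series": [
    [-0.046,-0.3,0,0,0,-0.03,1],
    [-0.046,-0.6,0,0,0,-0.03,1],
    [-0.046,-0.72,0,0,0,-0.03,1],
    [-0.046,-0.72,0,0,0,-0.03,1]
  ]
}}

```text
time: 9.55
tool_pos: [0.5123, 0.1778, 0.1067]
tcp_rot: [-2.038, -2.39, 0.004]
wrist_force: [-0.0, -0.9, -0.4]
width: 0.176
grip_force: 29.5
```

Request:
{"name": "servo_tool", "arguments": {
  "series": [
    [-0.046,-0.3,0,0,0,-0.029,1],
    [-0.046,-0.6,0,0,0,-0.029,1],
    [-0.046,-0.72,0,0,0,-0.029,1],
    [-0.046,-0.72,0,0,0,-0.029,1],
    [-0.046,-0.72,0,0,0,-0.029,1]
  ]
}}

```text
time: 10.05
tool_pos: [0.5066, 0.0729, 0.1077]
tcp_rot: [-2.142, -2.297, -0.0]
wrist_force: [-1.2, 0.0, -0.4]
width: 0.174
grip_force: 29.5
```

```bash
python3 - <<'E'
from h import *
im=bot.read_camera("scene"); cv2.imwrite("pics/s2.png",im[:,:,::-1])
s=bot.read_state(); print(s["tool_pos"],s["wrist_force"],s["width"],s["grip_force"])
E
```

```text
[0.50667176 0.07332677 0.10782696] [ 0.20502192 -0.24487779 -0.2345066 ] 0.17198210966241914 29.528676455374807
```

View pics/s2.png

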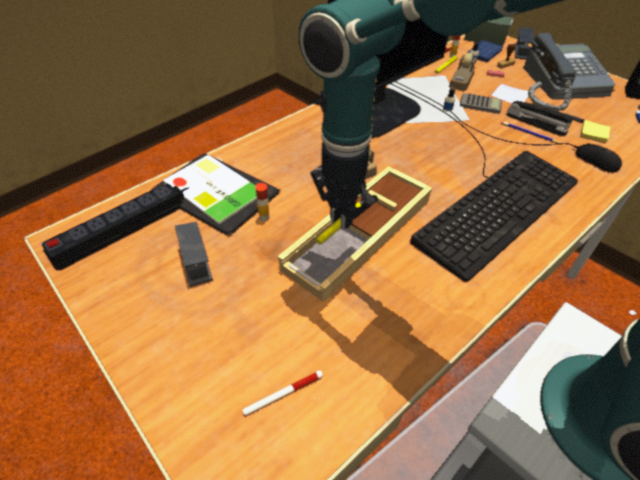

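The yellow highlighter is in the gripper at about (335,225), lined up over the open bay.

Request:
{"name": "servo_tool", "arguments": {
  "series": [
    [0,0,-0.25,0,0,0,1],
    [0,0,-0.4,0,0,0,1],
    [0,0,-0.5,0,0,0,1],
    [0,0,-0.58,0,0,0,1],
    [0,0,-0.58,0,0,0,1],
    [0,0,-0.58,0,0,0,1]
  ]
}}

```text
time: 10.7
tool_pos: [0.507, 0.073, 0.0214]
tcp_rot: [-2.141, -2.299, -0.0]
wrist_force: [0.3, 0.0, 0.1]
width: 0.171
grip_force: 29.5
```

Request:
{"name": "servo_tool", "arguments": {
  "series": [
    [0,0,-0.055,0,0,0,1],
    [0,0,-0.055,0,0,0,1],
    [0,0,-0.055,0,0,0,0.73],
    [0,0,-0.055,0,0,0,0.73],
    [0,0,-0.055,0,0,0,0.73],
    [0,0,-0.055,0,0,0,0.73]
  ]
}}

```text
time: 11.3
tool_pos: [0.5069, 0.0722, 0.0133]
tcp_rot: [2.142, 2.298, 0.001]
wrist_force: [0.2, 0.0, 0.5]
width: 0.269
grip_force: 0.0
```

Request:
{"name": "servo_tool", "arguments": {
  "series": [
    [0,0,0.2,0,0,0,0.73],
    [0,0,0.5,0,0,0,0.73],
    [0,0,0.8,0,0,0,0.5],
    [0,0,0.8,0,0,0,0.5]
  ]
}}

```text
time: 11.7
tool_pos: [0.5123, 0.0728, 0.1406]
tcp_rot: [2.136, 2.292, 0.016]
wrist_force: [1.4, -0.4, -0.0]
width: 0.5
grip_force: 0.0
```

Request:
{"name": "servo_tool", "arguments": {
  "series": [
    [-0.2,0.4,0,0,0,-0.03,0.5],
    [-0.42,0.86,0,0,0,-0.057,0.5],
    [-0.42,0.86,0,0,0,-0.057,0.5],
    [-0.42,0.86,0,0,0,-0.057,0.5]
  ]
}}

```text
time: 12.1
tool_pos: [0.4412, 0.2047, 0.1325]
tcp_rot: [-2.332, -2.102, 0.0]
wrist_force: [0.3, 0.3, -0.5]
width: 0.504
grip_force: 0.0
```

Request:
{"name": "servo_tool", "arguments": {
  "series": [
    [-0.2,0.4,0,0,0,-0.03,0.5],
    [-0.42,0.86,-0.1,0,0,-0.057,0.5],
    [-0.42,0.86,-0.4,0,0,-0.057,0.5],
    [-0.42,0.86,-0.5,0,0,-0.057,0.5],
    [-0.42,0.86,-0.5,0,0,-0.057,0.5],
    [-0.42,0.86,-0.5,0,0,-0.057,0.5]
  ]
}}

```text
time: 12.7
tool_pos: [0.3805, 0.3293, 0.0573]
tcp_rot: [2.516, 1.881, -0.004]
wrist_force: [-0.0, -0.3, -0.4]
width: 0.5
grip_force: 0.0
```

```bash
python3 - <<'E'
from h import *
bot.read_camera("top")
s=bot.read_state(); print(s["tool_pos"],s["q"].round(2))
rect("highlighter","top",.015)
E
```

```text
[0.38168304 0.32982656 0.05861457] [ 0.66  0.12  2.12 -0.    0.9   0.95]
highlighter top 0.7 460 c 0.5076 0.0705 size [0.0164 0.1238] axis deg 94.4
```

Request:
{"name": "servo_tool", "arguments": {
  "series": [
    [0,0,-0.2,0,0,0,0.5],
    [0,0,-0.3,0,0,0,0.5],
    [0,0,-0.3,0,0,0,0.5],
    [0,0,-0.3,0,0,0,0.5]
  ]
}}

```text
time: 13.2
tool_pos: [0.3822, 0.3303, 0.0144]
tcp_rot: [2.518, 1.878, 0.003]
wrist_force: [0.1, -0.1, 0.3]
width: 0.502
grip_force: 0.0
```

Request:
{"name": "servo_tool", "arguments": {
  "series": [
    [-0.005,0,-0.068,0,0,0,0.5],
    [-0.005,0,-0.068,0,0,0,0.5],
    [-0.005,0,-0.068,0,0,0,1],
    [-0.005,0,-0.068,0,0,0,1],
    [-0.005,0,-0.068,0,0,0,1],
    [-0.005,0,-0.068,0,0,0,1],
    [-0.005,0,-0.068,0,0,0,1],
    [-0.005,0,-0.068,0,0,0,1]
  ],
  "newtons": 30
}}

```text
time: 14.0
tool_pos: [0.3802, 0.3305, 0.0032]
tcp_rot: [-2.517, -1.88, -0.001]
wrist_force: [-0.4, 0.2, 4.4]
width: 0.117
grip_force: 30.6
```

Request:
{"name": "servo_tool", "arguments": {
  "series": [
    [0,0,0.2,0,0,0,1],
    [0,0,0.5,0,0,0,1],
    [0,0,0.7,0,0,0,1],
    [0,0,0.7,0,0,0,1],
    [0,0,0.7,0,0,0,1]
  ]
}}

```text
time: 14.5
tool_pos: [0.3803, 0.3306, 0.1084]
tcp_rot: [-2.517, -1.88, -0.003]
wrist_force: [0.1, -1.0, -0.9]
width: 0.12
grip_force: 30.1
```

Request:
{"name": "servo_tool", "arguments": {
  "series": [
    [0.27,-0.4,0,0,0,0.03,1],
    [0.5,-0.75,0,0,0,0.057,1],
    [0.542,-0.843,0,0,0,0.057,1],
    [0.542,-0.843,0,0,0,0.057,1]
  ]
}}

```text
time: 14.9
tool_pos: [0.4623, 0.1989, 0.1057]
tcp_rot: [2.344, 2.091, -0.006]
wrist_force: [-0.0, 0.8, 0.1]
width: 0.125
grip_force: 30.1
```

Request:
{"name": "servo_tool", "arguments": {
  "series": [
    [0.27,-0.4,0,0,0,0.03,1],
    [0.5,-0.75,0,0,0,0.057,1],
    [0.542,-0.843,0,0,0,0.057,1],
    [0.542,-0.843,0,0,0,0.057,1],
    [0.542,-0.843,0,0,0,0.057,1],
    [0.542,-0.843,0,0,0,0.057,1]
  ]
}}

```text
time: 15.5
tool_pos: [0.5407, 0.0783, 0.1062]
tcp_rot: [-2.14, -2.297, 0.003]
wrist_force: [0.3, 0.1, -0.3]
width: 0.122
grip_force: 30.1
```

Request:
{"name": "servo_tool", "arguments": {
  "series": [
    [0,0,-0.2,0,0,0,1],
    [0,0,-0.3,0,0,0,1],
    [0,0,-0.3,0,0,0,1]
  ]
}}

```text
time: 15.8
tool_pos: [0.5386, 0.0784, 0.0595]
tcp_rot: [-2.136, -2.297, 0.009]
wrist_force: [-0.5, 0.4, -0.4]
width: 0.12
grip_force: 30.1
```

```bash
python3 - <<'E'
from h import *
im=bot.read_camera("scene"); cv2.imwrite("pics/s3.png",cv2.resize(im[130:330,230:450,::-1],None,fx=2.7,fy=2.7))
s=bot.read_state(); print(s["tool_pos"],s["tcp_rot"],s["width"],s["grip_force"])
E
```

```text
[0.54011819 0.07835753 0.06102562] [-2.13758856 -2.29790533  0.00530758] 0.12256976486171181 30.109549574553967
```

View pics/s3.png

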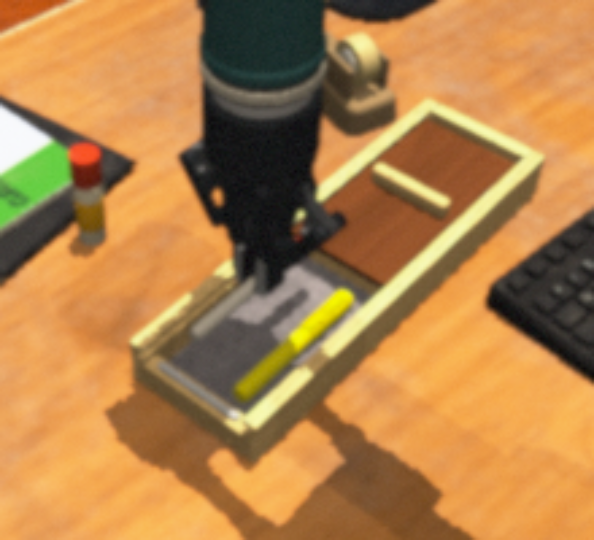

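The highlighter lies flat in the bay at crop (295,345). The marker is held above it, parallel to the wall, at crop (235,305).

Request:
{"name": "servo_tool", "arguments": {
  "series": [
    [0.013,0,-0.1,0,0,0,1],
    [0.013,0,-0.2,0,0,0,1],
    [0.013,0,-0.27,0,0,0,1],
    [0.013,0,-0.27,0,0,0,1],
    [0.013,0,-0.27,0,0,0,1]
  ]
}}

```text
time: 16.35
tool_pos: [0.5441, 0.0772, 0.0218]
tcp_rot: [-2.141, -2.298, 0.001]
wrist_force: [-0.8, -0.4, -0.7]
width: 0.121
grip_force: 30.1
```

Request:
{"name": "servo_tool", "arguments": {
  "series": [
    [0,0,-0.06,0,0,0,1],
    [0,0,-0.062,0,0,0,1],
    [0,0,-0.062,0,0,0,0.79],
    [0,0,-0.062,0,0,0,0.79],
    [0,0,-0.062,0,0,0,0.79],
    [0,0,-0.062,0,0,0,0.79]
  ]
}}

```text
time: 16.95
tool_pos: [0.5448, 0.0774, 0.0133]
tcp_rot: [2.142, 2.298, 0.001]
wrist_force: [0.5, 0.6, -0.6]
width: 0.212
grip_force: 0.0
```

Request:
{"name": "servo_tool", "arguments": {
  "series": [
    [0,0,0.15,0,0,0,0.79],
    [0,0,0.4,0,0,0,0.79],
    [0,0,0.8,0,0,0,1],
    [0,0,0.8,0,0,0,1],
    [0,0,0.8,0,0,0,1]
  ]
}}

```text
time: 17.45
tool_pos: [0.5471, 0.0776, 0.1365]
tcp_rot: [2.139, 2.295, 0.008]
wrist_force: [-0.6, 0.1, -0.3]
width: -0.001
grip_force: 0.0
```

Request:
{"name": "servo_tool", "arguments": {
  "series": [
    [0,0.3,0,0,0,0,1],
    [0,0.7,0,0,0,0,1],
    [0,0.9,0,0,0,0,1],
    [0,0.9,0,0,0,0,1]
  ]
}}

```text
time: 17.85
tool_pos: [0.5429, 0.2162, 0.1308]
tcp_rot: [-2.135, -2.301, 0.002]
wrist_force: [0.6, -0.6, 0.0]
width: 0.002
grip_force: 0.0
```

```bash
python3 - <<'E'
from h import *
im=bot.read_camera("top"); cv2.imwrite("pics/t4.png",cv2.resize(im[190:300,180:480,::-1],None,fx=2.6,fy=2.6))
s=bot.read_state(); print(s["tool_pos"],s["tcp_rot"],s["width"])
rect("highlighter","top",.015); rect("marker_red","top",.013); rect("lid","top",.036)
for d in bot.mark_of("rib_top","top")[:2]:
    r,c=d["at"]; print(round(d["score"],2),ray("top",r*480,c*640,.051).round(4))
E
```

```text
[0.54284092 0.21401488 0.1306205 ] [-2.13615106 -2.30122597  0.00496264] -0.003832444793672044
highlighter top 0.69 454 c 0.5076 0.0714 size [0.0165 0.1218] axis deg 94.4
marker_red top 0.92 402 c 0.5445 0.0777 size [0.0139 0.1352] axis deg 94.8
lid top 0.95 4072 c 0.5376 -0.0902 size [0.0915 0.1803] axis deg 94.6
```

View pics/t4.png

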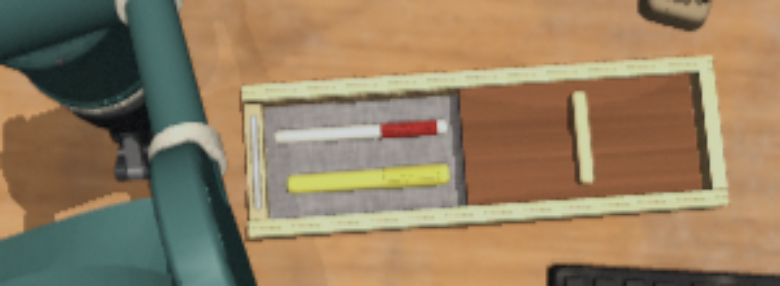

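Both pens lie flat and parallel in the bay: the marker at crop (360,130), the highlighter at (370,178). The rib is at (582,137), clear to be pushed back.

Request:
{"name": "servo_tool", "arguments": {
  "series": [
    [-0.008,-0.3,0,0,0,0,1],
    [-0.008,-0.6,0,0,0,0,1],
    [-0.008,-0.742,0,0,0,0,1],
    [-0.008,-0.742,0,0,0,0,1]
  ]
}}

```text
time: 18.5
tool_pos: [0.5428, 0.0971, 0.1327]
tcp_rot: [2.148, 2.293, -0.002]
wrist_force: [0.6, 1.1, 0.2]
width: 0.0
grip_force: 0.0
```

Request:
{"name": "servo_tool", "arguments": {
  "series": [
    [-0.008,-0.3,0,0,0,0,1],
    [-0.008,-0.6,0,0,0,0,1],
    [-0.008,-0.742,0,0,0,0,1],
    [-0.008,-0.742,0,0,0,0,1]
  ]
}}

```text
time: 18.9
tool_pos: [0.542, -0.0129, 0.133]
tcp_rot: [2.147, 2.293, -0.0]
wrist_force: [0.4, 0.2, -0.1]
width: 0.003
grip_force: 0.0
```

Request:
{"name": "servo_tool", "arguments": {
  "series": [
    [-0.008,-0.3,0,0,0,0,1],
    [-0.008,-0.6,0,0,0,0,1],
    [-0.008,-0.742,0,0,0,0,1],
    [-0.008,-0.742,0,0,0,0,1],
    [-0.008,-0.742,0,0,0,0,1],
    [-0.008,-0.742,0,0,0,0,1]
  ]
}}

```text
time: 19.5
tool_pos: [0.5409, -0.1201, 0.1328]
tcp_rot: [-2.14, -2.299, -0.001]
wrist_force: [-0.2, 0.9, -0.5]
width: 0.0
grip_force: 0.0
```

Descend to z ≈ 0.043.

Request:
{"name": "servo_tool", "arguments": {
  "series": [
    [-0.01,-0.01,-0.25,0,0,0,1],
    [-0.01,-0.01,-0.45,0,0,0,1],
    [-0.01,-0.01,-0.58,0,0,0,1],
    [-0.01,-0.01,-0.58,0,0,0,1],
    [-0.01,-0.01,-0.58,0,0,0,1]
  ]
}}

```text
time: 20.0
tool_pos: [0.5394, -0.1219, 0.0461]
tcp_rot: [-2.14, -2.299, 0.0]
wrist_force: [-0.7, 0.4, -0.7]
width: -0.002
grip_force: 0.0
```

Request:
{"name": "servo_tool", "arguments": {
  "series": [
    [-0.006,0.08,-0.02,0,0,0,1],
    [-0.012,0.16,-0.02,0,0,0,1],
    [-0.018,0.24,-0.02,0,0,0,1],
    [-0.026,0.35,-0.02,0,0,0,1],
    [-0.034,0.46,-0.02,0,0,0,1],
    [-0.042,0.57,-0.02,0,0,0,1],
    [-0.05,0.68,-0.02,0,0,0,1],
    [-0.058,0.79,-0.02,0,0,0,1],
    [-0.066,0.9,-0.02,0,0,0,1],
    [-0.071,0.97,-0.02,0,0,0,1],
    [-0.071,0.97,-0.02,0,0,0,1]
  ]
}}

```text
time: 21.1
tool_pos: [0.528, 0.0244, 0.0429]
tcp_rot: [-2.139, -2.3, 0.0]
wrist_force: [-0.4, -0.5, -0.1]
width: -0.0
grip_force: 0.0
```

Request:
{"name": "servo_tool", "arguments": {
  "series": [
    [-0.004,0.05,0,0,0,0,1],
    [-0.008,0.1,0,0,0,0,1],
    [-0.012,0.15,0,0,0,0,1],
    [-0.015,0.2,0,0,0,0,1],
    [-0.015,0.2,0,0,0,0,1]
  ]
}}

```text
time: 21.6
tool_pos: [0.5262, 0.0531, 0.0428]
tcp_rot: [-2.141, -2.298, 0.0]
wrist_force: [-0.3, -0.4, 0.6]
width: -0.002
grip_force: 0.1
```

Request:
{"name": "servo_tool", "arguments": {
  "series": [
    [-0.001,0.015,0,0,0,0,1],
    [-0.002,0.03,0,0,0,0,1],
    [-0.003,0.045,0,0,0,0,1],
    [-0.004,0.06,0,0,0,0,1],
    [-0.004,0.06,0,0,0,0,1],
    [-0.004,0.06,0,0,0,0,1]
  ]
}}

```text
time: 22.2
tool_pos: [0.526, 0.06, 0.0429]
tcp_rot: [2.139, 2.298, -0.003]
wrist_force: [0.1, -8.5, 0.1]
width: -0.002
grip_force: 4.3
```

Request:
{"name": "servo_tool", "arguments": {
  "series": [
    [-0.001,0.01,0,0,0,0,1],
    [-0.001,0.02,0,0,0,0,1],
    [-0.001,0.02,0,0,0,0,1],
    [-0.001,0.02,0,0,0,0,1]
  ]
}}

```text
time: 22.6
tool_pos: [0.5259, 0.0602, 0.0429]
tcp_rot: [2.136, 2.297, -0.008]
wrist_force: [0.3, -20.3, -0.4]
width: 0.003
grip_force: 9.6
```

A firm 20 N with no further travel means the lid is at its stop. I'll back off, lift and check.

Request:
{"name": "servo_tool", "arguments": {
  "series": [
    [0.004,-0.06,0,0,0,0,1],
    [0.006,-0.1,0,0,0,0,1],
    [0.006,-0.1,0.3,0,0,0,1],
    [0.006,-0.1,0.7,0,0,0,1],
    [0.006,-0.1,0.7,0,0,0,1]
  ]
}}

```text
time: 23.1
tool_pos: [0.5313, 0.0503, 0.1547]
tcp_rot: [2.137, 2.293, 0.014]
wrist_force: [1.1, -0.0, 0.9]
width: -0.001
grip_force: 0.0
```

Request:
{"name": "servo_tool", "arguments": {
  "series": [
    [0,-0.3,0,0,0,0,1],
    [0,-0.6,0,0,0,0,1],
    [0,-0.9,0.3,0,0,0,1],
    [0,-0.9,0.3,0,0,0,1],
    [0,-0.9,0.3,0,0,0,1]
  ]
}}

```text
time: 23.6
tool_pos: [0.5285, -0.0866, 0.1953]
tcp_rot: [2.142, 2.293, 0.005]
wrist_force: [-0.2, 1.4, 0.2]
width: 0.003
grip_force: 0.0
```

Request:
{"name": "servo_tool", "arguments": {
  "series": [
    [0,-0.3,0,0,0,0,1],
    [0,-0.6,0,0,0,0,1],
    [0,-0.8,0,0,0,0,1],
    [0,-0.8,0,0,0,0,1],
    [0,-0.8,0,0,0,0,1]
  ]
}}

```text
time: 24.1
tool_pos: [0.5262, -0.204, 0.1914]
tcp_rot: [-2.14, -2.296, -0.001]
wrist_force: [-1.0, -0.3, 0.3]
width: -0.002
grip_force: 0.0
```

```bash
python3 - <<'E'
from h import *
im=bot.read_camera("top"); cv2.imwrite("pics/t5.png",cv2.resize(im[140:300,180:480,::-1],None,fx=2.6,fy=2.6))
for d in bot.mark_of("rib_top","top")[:2]:
    r,c=d["at"]; print(round(d["score"],2),ray("top",r*480,c*640,.051).round(4))
rect("lid","top",.036)
E
```

```text
0.94 [0.5253 0.0716 0.051 ]
lid top 0.72 4175 c 0.5247 0.0748 size [0.0921 0.1815] axis deg 94.5
```

View pics/t5.png

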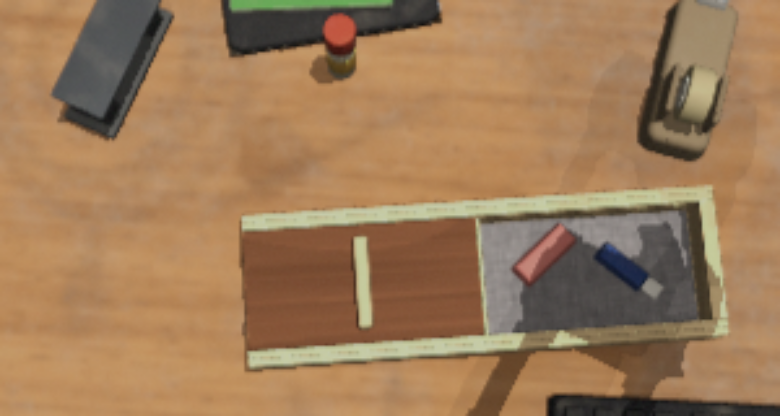

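```bash
python3 - <<'E'
from h import *
a=cv2.imread("pics/top0.png",0).astype(np.float32); b=cv2.cvtColor(bot.read_camera("top"),cv2.COLOR_RGB2GRAY).astype(np.float32)
for nm,(r0,r1,c0,c1) in {"rib":(226,270,306,332),"boxend":(215,285,262,285),"eraser":(222,255,372,405)}.items():
    s,resp=cv2.phaseCorrelate(a[r0:r1,c0:c1].copy(),b[r0:r1,c0:c1].copy(),cv2.createHanningWindow((c1-c0,r1-r0),cv2.CV_32F)); print(nm,np.round(s,2),round(resp,2))
E
```

```text
rib [0.48 0.38] 1.02
boxend [ 0.09 -0.03] 1.01
eraser [-0.32  0.12] 0.91
```

```bash
python3 -c "
from workcell import bot
print(bot.finish_job())"
```

```text
the job is handed in; nothing more can be done
None
```

The job is handed in, with no verdict returned. The marker and highlighter lay flat, side by side in the pen bay before I shut the lid. The lid went in to its stop (20 N, no more travel) and measured within about 1 mm of its starting shut position, and the glue stick, punch and tape dispenser were never approached.

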